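Sort the parts of a stripped payment terminal

TASK

Sort the five parts lying loose on the mat, each with its own kind and the same way up as it lies now: stack both flat battery packs squarely and in line on the flat pack in the black tray (either way round), and set the round-cell battery pack, the finned heatsink and the square motor flat on the floor of the drawer that already holds one like it, in its free space. Set the batteries down, do not drop them, and leave the dish of screws where it stands.

Things in the scene. Friction and masses are not known exactly. Their poses are not given: they have to be found in the camera images.
- flat_pack_1: Flat rectangular battery pack of a payment terminal, dark grey, 60 x 40 x 14 mm (x, y, z), about 70 g, with a pale label and four small brass contacts on top near its +x end; lies flat on the mat at the start. Identical to the other flat pack and to the one in battery_tray. Origin: centre of its underside; x along its length, z up.
- flat_pack_2: Flat rectangular battery pack of a payment terminal, dark grey, 60 x 40 x 14 mm (x, y, z), about 70 g, with a pale label and four small brass contacts on top near its +x end; lies flat on the mat at the start. Identical to the other flat pack and to the one in battery_tray. Origin: centre of its underside; x along its length, z up.
- cell_pack: Battery pack of two round cells side by side in pale grey shrink-wrap, steel ends, 65 x 37 x 18 mm (x along the cells, y across, z), about 95 g; lies flat on the mat at the start. Its round top will not stack. Origin: centre of its underside, z up.
- heatsink: Bare aluminium heatsink with seven upright fins running along its x, 50 x 35 x 25 mm (x, y, z), about 85 g; stands on its base plate, fins up. May be gripped firmly across the fins (y). Origin: centre of its underside, z up.
- motor: Square stepper motor standing with its shaft up: 35 x 35 mm, body 28 mm high (aluminium ends, dark steel middle), on top a round boss 22 mm across and a 5 mm shaft reaching 42 mm above the underside; a small white plug socket on its -x side near the bottom, sticking out about 4 mm. About 150 g. Origin: centre of its underside, z up.
- cell_drawer: Fixed open parts-cabinet drawer, frosted plastic, 134 x 106 x 28 mm (x, y, z), 3 mm walls, pull tab at its -x end (nearer the robot). A pack just like cell_pack lies crosswise at its +x end, fixed. Origin: on the underside, below the middle of the free space, which spans 88 mm in x and 100 mm in y about it; the floor is 3 mm above it. z up.
- sink_drawer: Fixed open parts-cabinet drawer, frosted plastic, 134 x 106 x 28 mm (x, y, z), 3 mm walls, pull tab at its -x end (nearer the robot). A heatsink just like heatsink lies crosswise at its +x end, fixed. Origin: on the underside, below the middle of the free space, which spans 88 mm in x and 100 mm in y about it; the floor is 3 mm above it. z up.
- motor_drawer: Fixed open parts-cabinet drawer, frosted plastic, 134 x 106 x 28 mm (x, y, z), 3 mm walls, pull tab at its -x end (nearer the robot). A motor just like motor, shaft up, lies crosswise at its +x end, fixed. Origin: on the underside, below the middle of the free space, which spans 88 mm in x and 100 mm in y about it; the floor is 3 mm above it. z up.
- battery_tray: Fixed black shallow tray, 84 x 64 mm (x, y) with a rim 8 mm high, holding one flat pack that cannot be moved, centred, its length along the tray's x, its top 17 mm above the tray's underside; the other flat packs stack on this one, at 17 mm and 31 mm. Origin: centre of the tray's underside, z up.
- screw_dish: Small round steel dish full of loose dark screws, 66 mm across the rim, 14 mm high, standing among the parts; a bystander, to be left alone. Origin: centre of its underside.

How it is judged:
By the outcome, as a careful person would: the job done as asked, in the order asked, and still so for the second after the job is handed in, with the robot touching nothing.
It also fails if it takes over 128 s, if anything falls off the work surface, if the arm or the gripper's body presses on something with over 40 N, if the wrist force passes 120 N, or if a joint passes its speed limit or range.

ROBOT

A 6-joint arm with a two-finger parallel gripper is mounted at the origin on the work surface. World frame = base frame: x ahead of the robot, y to its left, z up, the work surface at z = 0. Lengths are in m, angles in degrees, forces in N, time in s.
With the tool pointing down it reaches from about 0.35 to 0.925 m from the base axis. Payload 6.4 kg.
Tool frame: the origin (TCP) lies midway between the tips of the shut fingers; the grasp point (between the pads) lies 19 mm behind it (robot.tcp_to_grasp is the z of the grasp point in the tool frame, in m); z points along the fingers, y is the line along which they close (so a half turn about z gives the same grasp; the last joint's range is limited). The gripper opens to 85 mm and grips with 20 to 120 N. Pads are 22 mm wide; open, the fingers measure 114 mm over their backs; the gripper's body (76 mm by 85 mm) begins 54 mm behind the grasp point. The pads swing forward as they close: fully open they stand 13 mm farther back than shut.
Start: joints at [-86.179, 14.043, 89.255, -0, 76.702, -9.975], TCP at [0.155, -0.631, 0.231] pointing down, gripper open.
Joint ranges: [-179.41, 179.41], [-58.25, 129.5], [7.25, 145.43], [-54.29, 234.29], [11.92, 165.04], [-157.13, 157.13]. Speed limits (degrees/s): [147.25, 147.25, 180, 180, 180, 180].

INTERFACE

Orientations are given as [roll, pitch, yaw] about the fixed x, y, z axes, in that order (R = Rz(yaw) Ry(pitch) Rx(roll)).
In Python, from plant import robot, optics gives the robot as it stands.
- The arm moves only by the shell command python3 -m jog 'ROWS' [FORCE]. ROWS is JSON, a list of rows, each an object with "offset": the shift along the world's x, y, z in m, a list of three; "rotation": the turn, a rotation vector about the world's x, y, z in rad, a list of three; "hand": the closure, from -1 (fully open) to 1 (shut). In form: [{"offset": [tx, ty, tz], "rotation": [wx, wy, wz], "hand": hand}, ...]. A call has 1 to 8 rows; each row shifts and turns the commanded pose from where the row before left it; what a row does not reach is not made up. A row lasts 1/8 s, in which the tool goes at most 62.5 mm and 10.7 degrees, less where a joint would pass 70% of its speed; a pose out of reach is approached as far as the arm can. A call with a gripper value outside its range is refused whole. The fingers move at their own pace and stop on an object; FORCE is the grip in N (left out, the last holds). Time passes only in rows, so rows that do not move let the fingers close. It gives the time, the measured TCP pose, the force, the opening and the grip force at its end, in the units of the state.
- robot.sense(): the state, without advancing time (a new reading comes with each control period).
- optics.get_image(name): name is "scene" or "top" or "wrist"; returns the picture (480x640x3 uint8, red, green, blue); there is no depth.
- optics.calibration(name): a dict with "K" (3x3 intrinsics, pixels), "k1" (the pictures are not rectified: a ray, as slopes to the right and down, at radius r is drawn at 1 + k1 r^2 times it, then the intrinsics apply), "R" (3x3) and "t" (3): a world point X has camera coordinates R X + t. Camera axes: x right, y down, z forward; pixel columns grow to the right and rows downward; lengths in m; the calibration is good to about 2 mm. A picture is of the moment at which its call begins: read the wrist's pose just before it. calibration takes no time and is no camera call; for the wrist camera it gives the pose at the moment of the call.
- robot.close_job(): hands the job in; it is judged then, once.
The state is a dict: "time_s": time; "q": joint angles; "dq": joint speeds; "effort": joint torques, N m; "eef_pos": TCP position; "tool_rot": TCP orientation; "force": force on the tool from outside, world axes, zero at the start; "wrist_torque": the same for the moment, N m; "grip_width": finger opening in m; "grip_force": force on a finger pad.
Only numpy, scipy, OpenCV 4.12 (cv2) and the standard library are available. Lean on these libraries where they do the work, as an engineer would, in place of code of your own. Each camera call takes 0.05 s, during which the arm holds its last target. There are 200 camera calls.

## Working session

There is one attempt and no reset: what is moved stays moved. The work goes in short steps, Python scripts to look and compute and a shell command to move; the robot and the scene stay as the last step left them, time stands still between calls to the robot, and variables do not carry over. Pictures are saved under pics/ and viewed, at most 14 in all, crops included, and the job is handed in when it is done.

```bash
ls; mkdir -p pics
cat > h.py <<'E'
import numpy as np, cv2
from plant import robot, optics
def ray(cal,u,v):
    K=np.array(cal["K"]);R=np.array(cal["R"]);t=np.array(cal["t"])
    d=np.array([(u-K[0,2])/K[0,0],(v-K[1,2])/K[1,1]]);s=d.copy()
    for _ in range(20): s=d/(1+cal["k1"]*(s@s))
    return -R.T@t, R.T@np.array([s[0],s[1],1])
def onplane(cal,u,v,z):
    c,d=ray(cal,u,v); return (c+d*(z-c[2])/d[2])
def save(name,f):
    cal=optics.calibration(name); im=optics.get_image(name)
    cv2.imwrite(f,cv2.cvtColor(im,cv2.COLOR_RGB2BGR)); return cal,im
E
python3 - <<'E'
from h import *
for n in("top","scene"):
    c,i=save(n,f"pics/{n}0.png"); print(n,c)
print(robot.sense(), robot.tcp_to_grasp)
E
```

```text
pics
top {'K': array([[485.58975781,   0.        , 315.56817639],
       [  0.        , 485.58975781, 244.90832023],
       [  0.        ,   0.        ,   1.        ]]), 'k1': -0.055310515753282996, 'R': array([[-0.00185652, -0.99968825, -0.02489874],
       [-0.99804261,  0.00340874, -0.06244457],
       [ 0.06250998,  0.02473407, -0.99773781]]), 't': array([0.01578795, 0.48499759, 0.94042732])}
scene {'K': array([[532.93378272,   0.        , 317.35512667],
       [  0.        , 532.93378272, 242.23374445],
       [  0.        ,   0.        ,   1.        ]]), 'k1': -0.06229793586562684, 'R': array([[ 1.61691434e-03,  9.99997023e-01,  1.82743316e-03],
       [ 5.53492718e-01,  6.27036168e-04, -8.32853779e-01],
       [-8.32852446e-01,  2.35812417e-03, -5.53490057e-01]]), 't': array([-0.01925904, -0.25026049,  1.46770603])}
{'time_s': 0.1, 'q': array([-8.61780110e+01,  1.40811314e+01,  8.93195136e+01, -5.80283169e-04,
        7.67005756e+01, -9.97329821e+00]), 'dq': array([ 0.04616525, -0.11783255, -0.07211454,  0.01768576, -0.05316101,
       -0.01494744]), 'effort': array([ 9.44700405e-04, -4.30673540e+01, -3.27128112e+01, -5.32187380e-05,
        2.89223201e-03,  1.04625522e-05]), 'eef_pos': array([ 0.15498461, -0.6307294 ,  0.2302643 ]), 'tool_rot': array([-1.79900211e+02, -1.69743501e-02,  1.37954064e+01]), 'force': array([ 0.76927205, -0.16879986, -0.47992988]), 'wrist_torque': array([ 0.04542631,  0.02598949, -0.00907309]), 'grip_force': 0.0, 'grip_width': 0.0851596332572352} -0.0187
```

View pics/top0.png

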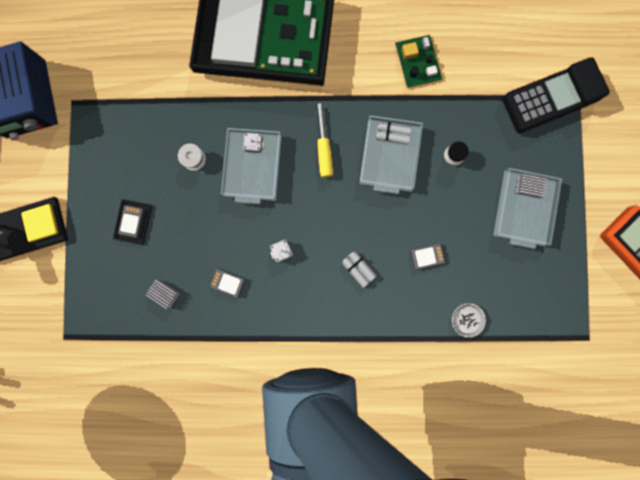

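View pics/scene0.png

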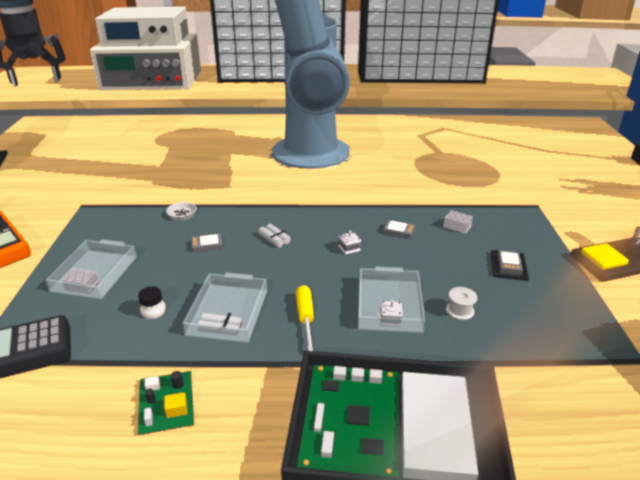

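Top view: tray (131,221), flat packs (228,284) and (430,257), cell pack (360,269), heatsink (162,293), motor (281,250), drawers at (252,175) for the motor, (391,160) for the cells and (528,213) for the heatsink, and the dish at (468,320). The scene view agrees.

Run:
```python
from h import *
c=optics.calibration("top"); im=cv2.imread("pics/top0.png")
def p(n,u,v,z): print(n,u,v,np.round(onplane(c,u,v,z)[:2],4))
for n,u,v,z in [("tray",131,221,.008),("fp1",228,284,.014),("fp1 contacts",217,278,.014),("fp2",430,257,.014),("fp2c",441,255,.014),("cell",360,269,.012),("sink",162,293,.02),("motor",281,250,.025),("dish",468,320,.014),("motdr",252,163,.02),("celldr",391,152,.02),("sinkdr",528,205,.02)]: p(n,u,v,z)
hsv=cv2.cvtColor(im,cv2.COLOR_BGR2HSV)
print(hsv[300,300],hsv[284,240])
# bright blobs
m=(im.max(2)>110).astype(np.uint8)
n,l,s,ce=cv2.connectedComponentsWithStats(m)
for i in range(1,n):
    if 60<s[i,4]<2500 and 100<ce[i][1]<340 and 70<ce[i][0]<585:
        r=cv2.minAreaRect(np.argwhere(l==i)[:,::-1].astype(np.float32)); print(np.round(ce[i],1),s[i,4],np.round(r[0],1),np.round(r[1],1),round(r[2],1))
w=optics.calibration("wrist"); s=robot.sense()
from scipy.spatial.transform import Rotation as Ro
T=Ro.from_euler("xyz",s["tool_rot"],degrees=True).as_matrix()
R=np.array(w["R"]);C=-R.T@np.array(w["t"])
print("cam in tool",T.T@(C-s["eef_pos"]), T.T@R.T, w["K"][0], w["k1"])
```

```text
tray 131 221 [0.5353 0.3886]
fp1 228 284 [0.4084 0.1876]
fp1 contacts 217 278 [0.4202 0.2097]
fp2 430 257 [ 0.4606 -0.2101]
fp2c 441 255 [ 0.4644 -0.2317]
cell 360 269 [ 0.4375 -0.0727]
sink 162 293 [0.3907 0.3178]
motor 281 250 [0.4747 0.0818]
dish 468 320 [ 0.3374 -0.2826]
motdr 252 163 [0.6486 0.1407]
celldr 391 152 [ 0.6687 -0.1355]
sinkdr 528 205 [ 0.5621 -0.4042]
[94 43 96] [150   2 113]
[323.4 149.1] 659 [322.5 139.6] [73.6 13.7] 84.3
[190.2 156. ] 566 [190.8 156.2] [28.3 24.7] 45.0
[448.6 157.4] 102 [449.5 157.6] [20.  10.1] 53.7
[129.6 220.6] 452 [129.8 220.2] [17.4 27.3] 12.1
[280.  250.3] 368 [279.5 250.4] [19.  20.9] 66.8
[427.5 256. ] 522 [427.8 255.9] [18.7 28.7] 77.5
[350.2 259.5] 184 [350.  259.5] [10.6 17.7] 45.0
[362.4 273.9] 389 [362.3 273.8] [22.2 18.1] 49.4
[226.1 282.7] 500 [225.9 282.6] [28.3 18.4] 20.6
[160.3 293.7] 492 [160.9 293.9] [26.9 19.4] 33.7
[468.2 319.6] 908 [468. 320.] [34. 34.] 90.0
cam in tool [ 6.64734228e-02 -1.09193998e-04 -1.42029796e-01] [[ 8.06454317e-04 -9.64783923e-01 -2.63042453e-01]
 [ 9.99999675e-01  7.79708070e-04  2.06066524e-04]
 [ 6.28665462e-06 -2.63042534e-01  9.64784238e-01]] [337.63207314   0.         324.1683334 ] -0.03167477306110267
```

```bash
python3 -m jog '[{"offset":[0.036,0.049,-0.004],"rotation":[0,0,0.18],"hand":-0.3},{"offset":[0.036,0.049,-0.004],"rotation":[0,0,0.18],"hand":-0.3},{"offset":[0.036,0.049,-0.004],"rotation":[0,0,0.18],"hand":-0.3},{"offset":[0.036,0.049,-0.004],"rotation":[0,0,0.18],"hand":-0.3},{"offset":[0.036,0.049,-0.004],"rotation":[0,0,0.18],"hand":-0.3},{"offset":[0.036,0.049,-0.004],"rotation":[0,0,0.18],"hand":-0.3},{"offset":[0.036,0.049,-0.004],"rotation":[0,0,0.18],"hand":-0.3},{"offset":[0.036,0.049,-0.004],"rotation":[0,0,0.18],"hand":-0.3}]' 40
python3 -m jog '[{"offset":[0.01,0.02,-0.002],"rotation":[0,0,0.05],"hand":-0.3},{"offset":[0,0,0],"rotation":[0,0,0],"hand":-0.3},{"offset":[0,0,0],"rotation":[0,0,0],"hand":-0.3}]'
python3 - <<'E'
from h import *
c,i=save("wrist","pics/w1.png"); np.save("w1.npy",c,allow_pickle=True)
E
```

```text
time_s: 1.1
eef_pos: [0.4437, -0.2374, 0.199]
tool_rot: [180.0, 0.0, 96.6]
force: [-0.4, -0.3, -0.5]
grip_width: 0.0555
grip_force: 0.0
time_s: 1.48
eef_pos: [0.4527, -0.2198, 0.1972]
tool_rot: [-180.0, 0.0, 99.1]
force: [-0.3, -0.3, 0.6]
grip_width: 0.0556
grip_force: 0.0
```

View pics/w1.png

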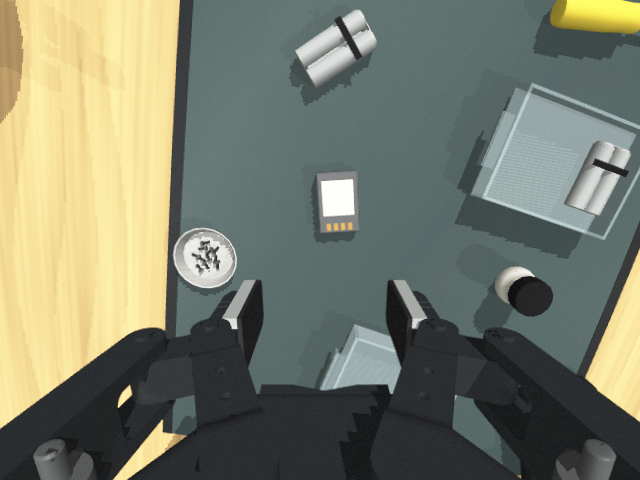

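The wrist view shows flat pack 2 with corners near (317,173), (356,171), (359,232) and (320,235). The cell pack is at (337,48), the dish at (205,258) and the cell drawer at the right.

```bash
cat >> h.py <<'E'
def rect(cal,im,u,v,z,half=60,smax=25,vmin=60,flip=None):
    """minAreaRect of the low-saturation blob at (u,v) -> world centre, sides, long-axis yaw"""
    x0,y0=max(0,u-half),max(0,v-half); roi=im[y0:v+half,x0:u+half]
    hsv=cv2.cvtColor(np.ascontiguousarray(roi),cv2.COLOR_RGB2HSV).astype(int)
    g=roi.astype(int)
    m=((hsv[...,1]<smax)&(hsv[...,2]>vmin)|(g[...,0]>g[...,2]+15)).astype(np.uint8)
    m=cv2.morphologyEx(m,cv2.MORPH_CLOSE,np.ones((5,5)));m=cv2.morphologyEx(m,cv2.MORPH_OPEN,np.ones((3,3)))
    n,l,s,ce=cv2.connectedComponentsWithStats(m)
    k=l[v-y0,u-x0]
    pts=np.argwhere(l==k)[:,::-1]+[x0,y0]
    hull=cv2.convexHull(pts.astype(np.float32))[:,0]
    w=np.array([onplane(cal,a,b,z)[:2] for a,b in hull],np.float32)
    r=cv2.minAreaRect(w*1000); b=cv2.boxPoints(r); e=[b[1]-b[0],b[2]-b[1]]
    L=max(e,key=np.linalg.norm); yaw=np.degrees(np.arctan2(L[1],L[0]))%180
    print("k",k,"area",s[k,4],"centre",np.round(np.array(r[0])/1000,4),"sides",np.round(sorted(r[1]),1),"yaw",round(float(yaw),1))
    return np.array(r[0])/1000,yaw
E
python3 - <<'E'
from h import *
c=np.load("w1.npy",allow_pickle=True).item(); i=cv2.imread("pics/w1.png")[...,::-1]
h=cv2.cvtColor(np.ascontiguousarray(i),cv2.COLOR_RGB2HSV); print(h[140,320],h[180,320],h[225,320],h[200,335])
for sm in (20,28,36): rect(c,i,338,200,.014,smax=sm)
for sm in (20,36): rect(c,i,330,45,.009,smax=sm,half=50)
print(robot.sense()["eef_pos"])
E
```

```text
[ 90  42 115] [ 66   9 142] [ 75   4 114] [ 30   3 254]
k 1 area 2494 centre [ 0.4635 -0.2049] sides [39.7 60.1] yaw 102.4
k 1 area 2554 centre [ 0.4635 -0.205 ] sides [40.4 60.7] yaw 102.7
k 3 area 2730 centre [ 0.4613 -0.2055] sides [45.1 61.7] yaw 102.8
k 1 area 3182 centre [ 0.4396 -0.07  ] sides [37.1 67.8] yaw 40.7
k 1 area 3938 centre [ 0.4351 -0.071 ] sides [51.8 80.9] yaw 41.7
[ 0.45263118 -0.22007253  0.19728794]
```

```bash
python3 -m jog '[{"offset":[0.011,0.015,-0.05],"rotation":[0,0,0.06],"hand":-0.3},{"offset":[0,0,-0.055],"rotation":[0,0,0],"hand":-0.3},{"offset":[0,0,-0.048],"rotation":[0,0,0],"hand":-0.3},{"offset":[0,0,-0.025],"rotation":[0,0,0],"hand":-0.3},{"offset":[0,0,-0.015],"rotation":[0,0,0],"hand":-0.3},{"offset":[0,0,0],"rotation":[0,0,0],"hand":-0.3}]' 40
python3 -m jog '[{"offset":[0,0,0],"rotation":[0,0,0],"hand":0.3},{"offset":[0,0,0],"rotation":[0,0,0],"hand":0.3},{"offset":[0,0,0],"rotation":[0,0,0],"hand":0.3},{"offset":[0,0,0],"rotation":[0,0,0],"hand":0.3}]' 40
```

```text
time_s: 2.28
eef_pos: [0.4635, -0.2047, 0.0038]
tool_rot: [-180.0, -0.1, 102.5]
force: [0.5, 0.2, -0.3]
grip_width: 0.0556
grip_force: 0.0
time_s: 2.78
eef_pos: [0.4651, -0.2052, 0.0058]
tool_rot: [179.9, 0.1, 102.6]
force: [-1.3, -0.6, 6.0]
grip_width: 0.039
grip_force: 40.9
```

```bash
python3 -m jog '[{"offset":[0,0,0.04],"rotation":[0,0,0],"hand":0.3},{"offset":[0,0,0.06],"rotation":[0,0,0],"hand":0.3},{"offset":[0.009,0.054,0.01],"rotation":[0,0,0.117],"hand":0.3},{"offset":[0.009,0.054,0.01],"rotation":[0,0,0.117],"hand":0.3},{"offset":[0.009,0.054,0.01],"rotation":[0,0,0.117],"hand":0.3},{"offset":[0.009,0.054,0.01],"rotation":[0,0,0.117],"hand":0.3},{"offset":[0.009,0.054,0.01],"rotation":[0,0,0.117],"hand":0.3},{"offset":[0.009,0.054,0.01],"rotation":[0,0,0.117],"hand":0.3}]' 40
python3 -m jog '[{"offset":[0.009,0.054,0.008],"rotation":[0,0,0.117],"hand":0.3},{"offset":[0.009,0.054,0.008],"rotation":[0,0,0.117],"hand":0.3},{"offset":[0.009,0.054,0.008],"rotation":[0,0,0.117],"hand":0.3},{"offset":[0.009,0.054,0.008],"rotation":[0,0,0.117],"hand":0.3},{"offset":[0.009,0.04,0.008],"rotation":[0,0,0],"hand":0.3},{"offset":[0,0,0],"rotation":[0,0,0],"hand":0.3},{"offset":[0,0,0],"rotation":[0,0,0],"hand":0.3}]'
python3 - <<'E'
from h import *
c,i=save("wrist","pics/w2.png"); np.save("w2.npy",c,allow_pickle=True)
E
```

```text
time_s: 3.78
eef_pos: [0.5178, 0.1217, 0.1647]
tool_rot: [180.0, 0.0, 143.1]
force: [1.2, -0.2, -0.9]
grip_width: 0.0388
grip_force: 40.8
time_s: 4.65
eef_pos: [0.5625, 0.3752, 0.2036]
tool_rot: [-179.9, -0.1, 169.6]
force: [0.6, 0.1, -1.6]
grip_width: 0.0386
grip_force: 40.8
```

View pics/w2.png

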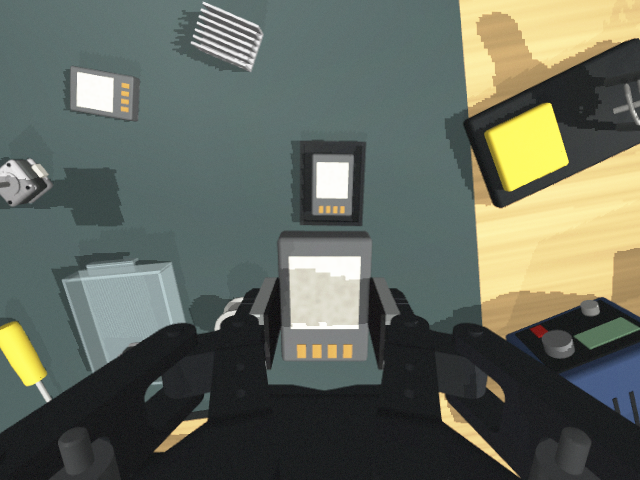

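Wrist view: the tray pack has its corners near (313,154) to (354,215). The held pack spans (279,234)–(370,361). Flat pack 1 is at (102,93), the heatsink at (227,38) and the motor at (20,180).

Run:
```python
from h import *
c=np.load("w2.npy",allow_pickle=True).item(); i=cv2.imread("pics/w2.png")[...,::-1]
h=cv2.cvtColor(np.ascontiguousarray(i),cv2.COLOR_RGB2HSV)
print("tray rim",h[150,305],"held", h[250,285],"front",h[236,320],h[240,300])
for vm in (60,75,90): rect(c,i,333,180,.017,half=45,vmin=vm)
print("fp1");rect(c,i,95,92,.014,half=50)
print("held top")
for q in [(281,241),(368,240),(367,360),(284,361)]: print(np.round(onplane(c,*q,.2118),4))
for vm in (60,90): rect(c,i,325,275,.2118,half=100,vmin=vm)
s=robot.sense();print(s["eef_pos"],s["tool_rot"])
big=cv2.resize(i[130:370,250:400],None,fx=2.5,fy=2.5,interpolation=cv2.INTER_CUBIC);cv2.imwrite("pics/w2c.png",big[...,::-1])
```

```text
tray rim [90 13 58] held [ 90   4 118] front [70 12 62] [102  11 117]
k 1 area 2807 centre [0.5286 0.3839] sides [50.6 70.8] yaw 169.7
k 1 area 2525 centre [0.5354 0.3881] sides [39.3 59.3] yaw 169.2
k 1 area 2449 centre [0.5352 0.388 ] sides [39.  58.7] yaw 168.6
fp1
k 1 area 3101 centre [0.4136 0.1944] sides [39.8 65.2] yaw 69.5
held top
[0.5314 0.3629 0.2118]
[0.5373 0.3983 0.2118]
[0.5939 0.3896 0.2118]
[0.5876 0.352  0.2118]
k 3 area 12797 centre [0.5607 0.3758] sides [61.6 65.5] yaw 79.7
k 2 area 10474 centre [0.5621 0.3757] sides [38.7 58.6] yaw 169.6
[0.56251751 0.37476581 0.20355054] [-1.79935421e+02 -7.01467781e-02  1.69601253e+02]
```

View pics/w2c.png

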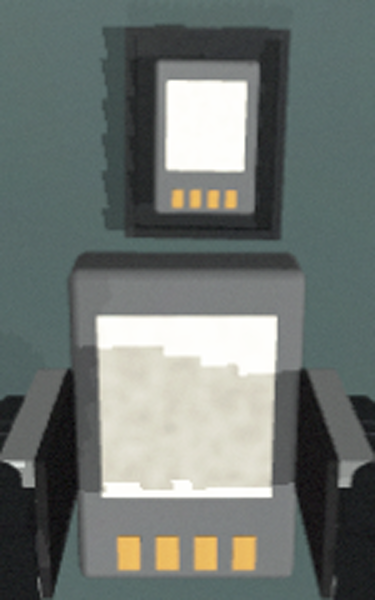

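```bash
python3 -m jog '[{"offset":[-0.0267,0.0123,-0.05],"rotation":[0,0,-0.01],"hand":0.3},{"offset":[0,0,-0.06],"rotation":[0,0,0],"hand":0.3},{"offset":[0,0,-0.045],"rotation":[0,0,0],"hand":0.3},{"offset":[0,0,-0.017],"rotation":[0,0,0],"hand":0.3},{"offset":[0,0,0],"rotation":[0,0,0],"hand":0.3},{"offset":[0,0,0],"rotation":[0,0,0],"hand":0.3}]' 40
python3 - <<'E'
from h import *
c,i=save("wrist","pics/w3.png"); np.save("w3.npy",c,allow_pickle=True)
cv2.imwrite("pics/w3c.png",cv2.resize(i[130:430,180:480],None,fx=2,fy=2)[...,::-1])
E
```

```text
time_s: 5.45
eef_pos: [0.5382, 0.3886, 0.035]
tool_rot: [179.8, 0.2, 169.0]
force: [0.3, 0.3, -1.2]
grip_width: 0.0386
grip_force: 40.8
```

View pics/w3c.png

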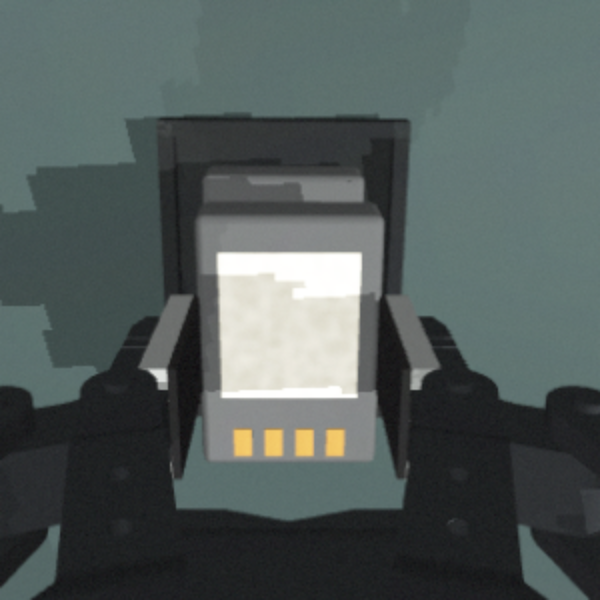

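The crop shows the fixed pack's end edge at full-image (282.5,218)–(361.5,217.5). The held pack's top end edge is at (278.5,237.5)–(371.5,238), and the tray rim corners are at (260,190) and (385,190.5).

Run:
```python
from h import *
c=np.load("w3.npy",allow_pickle=True).item()
s=robot.sense();print(s["eef_pos"],s["tool_rot"]);z=s["eef_pos"][2]
a=np.radians(169);L=np.array([np.cos(a),np.sin(a)]);W=np.array([-L[1],L[0]])
for n,p,q,h,hl in [("fixed",(282.5,218),(361.5,217.5),.017,.03),("held",(278.5,237.5),(371.5,238),z+.0082,.03),("tray",(260,190),(385,190.5),.008,.042)]:
    P,Q=onplane(c,*p,h)[:2],onplane(c,*q,h)[:2]; m=(P+Q)/2; print(n,np.linalg.norm(P-Q),"centre",m-L*hl,"along,across",(m-L*hl)@L,(m-L*hl)@W,"yaw",np.degrees(np.arctan2(*(Q-P)[::-1]))-90)
```

```text
[0.5381904  0.38873506 0.03513259] [179.83959121   0.21440829 169.0509928 ]
fixed 0.038223970878371046 centre [0.53549073 0.38816902] along,across -0.45158611832780166 -0.4832137060438607 yaw -10.579841484178843
held 0.03820561080380545 centre [0.5383514  0.38896665] along,across -0.4542420345582498 -0.4845425235381183 yaw -11.279542575853085
tray 0.06256389162371011 centre [0.5354238  0.38842748] along,across -0.45147109483427006 -0.4834546510950306 yaw -11.167105903688352
```

```bash
python3 -m jog '[{"offset":[-0.0029,-0.0006,0],"rotation":[0,0,0],"hand":0.3},{"offset":[0,0,-0.006],"rotation":[0,0,0],"hand":0.3},{"offset":[0,0,-0.004],"rotation":[0,0,0],"hand":0.3},{"offset":[0,0,-0.001],"rotation":[0,0,0],"hand":0.3},{"offset":[0,0,0],"rotation":[0,0,0],"hand":0.3},{"offset":[0,0,0],"rotation":[0,0,0],"hand":0.3}]' 40
```

```text
time_s: 6.25
eef_pos: [0.5333, 0.3875, 0.0228]
tool_rot: [-179.9, -0.1, 169.1]
force: [-5.5, -3.7, 10.1]
grip_width: 0.0388
grip_force: 42.0
```

```bash
python3 -m jog '[{"offset":[0,0,0.001],"rotation":[0,0,0],"hand":0.3},{"offset":[0,0,0],"rotation":[0,0,0],"hand":0.3}]' 40
python3 -m jog '[{"offset":[0,0,0],"rotation":[0,0,0],"hand":0.3},{"offset":[0,0,0],"rotation":[0,0,0],"hand":0.3}]' 40
```

```text
time_s: 6.5
eef_pos: [0.5334, 0.3876, 0.0228]
tool_rot: [-180.0, -0.0, 169.1]
force: [-4.0, -2.2, 6.8]
grip_width: 0.0384
grip_force: 41.5
time_s: 6.75
eef_pos: [0.5334, 0.3876, 0.0228]
tool_rot: [-180.0, -0.0, 169.1]
force: [-3.1, -0.7, 6.0]
grip_width: 0.0387
grip_force: 41.5
```

```bash
python3 -m jog '[{"offset":[0.0005,0,0.003],"rotation":[0,0,0],"hand":0.3},{"offset":[0.0014,0.0004,0],"rotation":[0,0,0],"hand":0.3},{"offset":[0,0,0],"rotation":[0,0,0],"hand":0.3},{"offset":[0,0,0],"rotation":[0,0,0],"hand":0.3}]' 40
```

```text
time_s: 7.25
eef_pos: [0.5352, 0.3877, 0.025]
tool_rot: [-180.0, -0.0, 169.1]
force: [0.1, -0.8, -1.2]
grip_width: 0.0386
grip_force: 40.8
```

Lower gently, then open slightly.

```bash
python3 -m jog '[{"offset":[0,0,-0.0015],"rotation":[0,0,0],"hand":0.3},{"offset":[0,0,-0.001],"rotation":[0,0,0],"hand":0.3},{"offset":[0,0,0],"rotation":[0,0,0],"hand":0.3},{"offset":[0,0,0],"rotation":[0,0,0],"hand":0.3}]' 40
python3 -m jog '[{"offset":[0,0,0],"rotation":[0,0,0],"hand":-0.2},{"offset":[0,0,0],"rotation":[0,0,0],"hand":-0.2},{"offset":[0,0,0.02],"rotation":[0,0,0],"hand":-0.2},{"offset":[0,0,0.06],"rotation":[0,0,0],"hand":-0.2},{"offset":[0.01,0,0.06],"rotation":[0,0,0],"hand":-0.3},{"offset":[0.01,0,0.03],"rotation":[0,0,0],"hand":-0.3},{"offset":[0,0,0],"rotation":[0,0,0],"hand":-0.3},{"offset":[0,0,0],"rotation":[0,0,0],"hand":-0.3}]'
python3 - <<'E'
from h import *
c,i=save("wrist","pics/w4.png")
for vm in (75,90): rect(c,i,333,188,.031,half=45,vmin=vm)
cv2.imwrite("pics/w4c.png",cv2.resize(i[130:280,260:410],None,fx=3,fy=3)[...,::-1])
print(robot.sense()["eef_pos"])
E
```

```text
time_s: 7.75
eef_pos: [0.5353, 0.3879, 0.0229]
tool_rot: [-180.0, 0.0, 169.1]
force: [-1.0, -0.5, 0.8]
grip_width: 0.0384
grip_force: 40.9
time_s: 8.75
eef_pos: [0.5545, 0.3875, 0.192]
tool_rot: [-179.9, -0.1, 169.1]
force: [-0.2, -0.6, -0.3]
grip_width: 0.0552
grip_force: 0.0
k 1 area 2880 centre [0.536  0.3882] sides [39.4 59.2] yaw 169.1
k 1 area 2852 centre [0.5361 0.3883] sides [39.1 59.2] yaw 169.1
[0.55410045 0.38740842 0.19103569]
```

View pics/w4c.png

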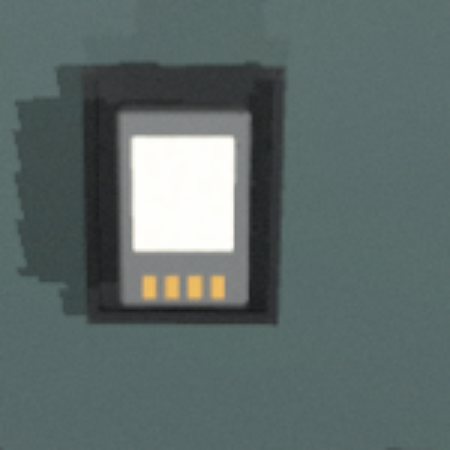

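The stacked pack lies square on the fixed one, less than 1 mm off. Next is flat pack 1.

```bash
python3 -m jog '[{"offset":[-0.017,-0.024,0],"rotation":[0,0,-0.175],"hand":-0.3},{"offset":[-0.017,-0.024,0],"rotation":[0,0,-0.175],"hand":-0.3},{"offset":[-0.017,-0.024,0],"rotation":[0,0,-0.175],"hand":-0.3},{"offset":[-0.017,-0.024,0],"rotation":[0,0,-0.175],"hand":-0.3},{"offset":[-0.017,-0.024,0],"rotation":[0,0,-0.175],"hand":-0.3},{"offset":[-0.017,-0.024,0],"rotation":[0,0,-0.175],"hand":-0.3},{"offset":[-0.017,-0.024,0],"rotation":[0,0,-0.175],"hand":-0.3},{"offset":[-0.017,-0.024,0],"rotation":[0,0,-0.175],"hand":-0.3}]'
python3 -m jog '[{"offset":[0,0,0],"rotation":[0,0,-0.175],"hand":-0.3},{"offset":[0,0,0],"rotation":[0,0,-0.175],"hand":-0.3},{"offset":[0,0,0],"rotation":[0,0,0],"hand":-0.3},{"offset":[0,0,0],"rotation":[0,0,0],"hand":-0.3}]'
python3 - <<'E'
from h import *
c,i=save("wrist","pics/w5.png"); s=robot.sense()["eef_pos"]; print(s)
# project rough guess
K,R,t=map(np.array,(c["K"],c["R"],c["t"]))
X=R@np.array([.411,.19,.014])+t; u,v=(K@(X/X[2]))[:2]; print(u,v)
for sm in (20,28): rect(c,i,int(u),int(v),.014,half=60,smax=sm,vmin=75)
E
```

```text
time_s: 9.8
eef_pos: [0.4174, 0.195, 0.1909]
tool_rot: [-179.8, 0.0, 88.5]
force: [0.3, -0.4, 0.4]
grip_width: 0.0554
grip_force: 0.0
time_s: 10.3
eef_pos: [0.4187, 0.1958, 0.1919]
tool_rot: [-179.9, 0.1, 69.0]
force: [-0.1, -0.3, -0.5]
grip_width: 0.0552
grip_force: 0.0
[0.41886747 0.19584245 0.19211238]
319.2092962838889 224.2394515156467
k 1 area 2479 centre [0.4122 0.1912] sides [39.3 60. ] yaw 69.5
k 1 area 2549 centre [0.4122 0.1917] sides [39.7 60.9] yaw 69.4
```

View pics/w5.png

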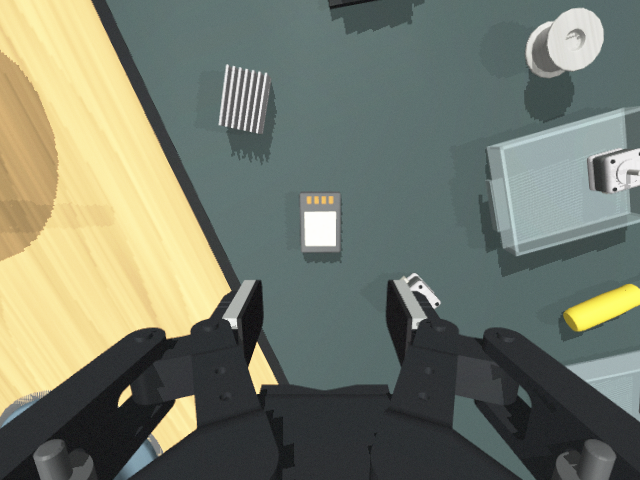

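The wrist view shows flat pack 1 at (321,222), clear all round, with the motor at (422,291) farther off and the heatsink at (245,98).

```bash
python3 -m jog '[{"offset":[-0.0067,-0.0045,-0.04],"rotation":[0,0,0.008],"hand":-0.3},{"offset":[0,0,-0.055],"rotation":[0,0,0],"hand":-0.3},{"offset":[0,0,-0.05],"rotation":[0,0,0],"hand":-0.3},{"offset":[0,0,-0.026],"rotation":[0,0,0],"hand":-0.3},{"offset":[0,0,-0.014],"rotation":[0,0,0],"hand":-0.3},{"offset":[0,0,0],"rotation":[0,0,0],"hand":-0.3},{"offset":[0,0,0],"rotation":[0,0,0],"hand":-0.3}]' 40
python3 -m jog '[{"offset":[0,0,0],"rotation":[0,0,0],"hand":0.3},{"offset":[0,0,0],"rotation":[0,0,0],"hand":0.3},{"offset":[0,0,0],"rotation":[0,0,0],"hand":0.3},{"offset":[0,0,0],"rotation":[0,0,0],"hand":0.3}]' 40
```

```text
time_s: 11.22
eef_pos: [0.4138, 0.1916, 0.009]
tool_rot: [179.9, -0.1, 69.3]
force: [-0.8, 0.0, 0.2]
grip_width: 0.0559
grip_force: 0.0
time_s: 11.72
eef_pos: [0.4139, 0.1916, 0.0094]
tool_rot: [179.9, -0.1, 69.3]
force: [-1.7, -0.5, 5.3]
grip_width: 0.038
grip_force: 39.5
```

```bash
python3 -m jog '[{"offset":[0,0,0.05],"rotation":[0,0,0],"hand":0.3},{"offset":[0,0,0.06],"rotation":[0,0,0],"hand":0.3},{"offset":[0.015,0.018,0.008],"rotation":[0,0,0.174],"hand":0.3},{"offset":[0.015,0.018,0.008],"rotation":[0,0,0.174],"hand":0.3},{"offset":[0.015,0.018,0.008],"rotation":[0,0,0.174],"hand":0.3},{"offset":[0.015,0.018,0.008],"rotation":[0,0,0.174],"hand":0.3},{"offset":[0.015,0.018,0.008],"rotation":[0,0,0.174],"hand":0.3},{"offset":[0.015,0.018,0.008],"rotation":[0,0,0.174],"hand":0.3}]' 40
python3 -m jog '[{"offset":[0.015,0.018,0.008],"rotation":[0,0,0.174],"hand":0.3},{"offset":[0.015,0.018,0.008],"rotation":[0,0,0.174],"hand":0.3},{"offset":[0.015,0.018,0.008],"rotation":[0,0,0.174],"hand":0.3},{"offset":[0.015,0.018,0.008],"rotation":[0,0,0.174],"hand":0.3},{"offset":[0,0,0],"rotation":[0,0,0],"hand":0.3},{"offset":[0,0,0],"rotation":[0,0,0],"hand":0.3}]'
python3 - <<'E'
from h import *
c,i=save("wrist","pics/w6.png"); s=robot.sense()["eef_pos"]; print(s)
K,R,t=map(np.array,(c["K"],c["R"],c["t"]))
X=R@np.array([.5357,.3882,.031])+t; u,v=(K@(X/X[2]))[:2]; print(u,v)
for vm in (75,90): rect(c,i,int(u),int(v),.031,half=45,vmin=vm)
for vm in (75,90,100): rect(c,i,325,275,s[2]+.0046,half=100,vmin=vm)
E
```

```text
time_s: 12.72
eef_pos: [0.5031, 0.3, 0.1668]
tool_rot: [179.9, 0.0, 129.4]
force: [1.0, 1.1, -0.1]
grip_width: 0.0383
grip_force: 40.7
time_s: 13.48
eef_pos: [0.562, 0.3708, 0.1975]
tool_rot: [-180.0, -0.0, 168.8]
force: [0.3, 0.7, -0.2]
grip_width: 0.0377
grip_force: 40.7
[0.56183885 0.37069965 0.19734852]
337.24841610168994 187.39155859567506
k 1 area 2850 centre [0.5356 0.3883] sides [39.2 59.1] yaw 168.9
k 1 area 2785 centre [0.5351 0.3883] sides [39.  58.2] yaw 168.9
k 2 area 10407 centre [0.5629 0.3708] sides [39.2 59.2] yaw 168.9
k 2 area 9965 centre [0.5632 0.371 ] sides [38.7 58.7] yaw 168.9
k 2 area 9164 centre [0.5634 0.3711] sides [38.5 58.3] yaw 168.9
```

View pics/w6.png

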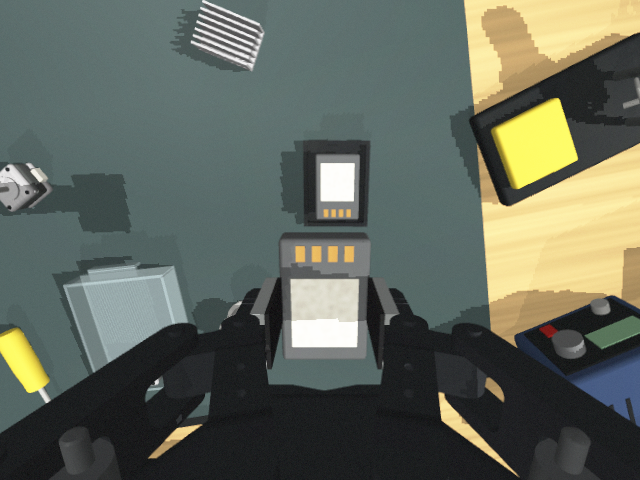

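The held pack is level and in line, spanning (280,235)–(370,359). The tray stack is at (338,187).

```bash
python3 -m jog '[{"offset":[-0.0274,0.0174,-0.04],"rotation":[0,0,0.003],"hand":0.3},{"offset":[0,0,-0.055],"rotation":[0,0,0],"hand":0.3},{"offset":[0,0,-0.04],"rotation":[0,0,0],"hand":0.3},{"offset":[0,0,-0.014],"rotation":[0,0,0],"hand":0.3},{"offset":[0,0,0],"rotation":[0,0,0],"hand":0.3},{"offset":[0,0,0],"rotation":[0,0,0],"hand":0.3},{"offset":[0,0,0],"rotation":[0,0,0],"hand":0.3}]' 40
```

```text
time_s: 14.4
eef_pos: [0.5365, 0.3893, 0.051]
tool_rot: [179.9, 0.2, 169.1]
force: [0.4, 0.5, -1.0]
grip_width: 0.0378
grip_force: 40.7
```

```bash
python3 -m jog '[{"offset":[-0.001,-0.0006,-0.004],"rotation":[0,0,0],"hand":0.3},{"offset":[0,0,-0.002],"rotation":[0,0,0],"hand":0.3},{"offset":[0,0,0],"rotation":[0,0,0],"hand":0.3},{"offset":[0,0,0],"rotation":[0,0,0],"hand":0.3}]' 40
```

```text
time_s: 14.9
eef_pos: [0.5342, 0.3882, 0.0428]
tool_rot: [180.0, 0.0, 169.1]
force: [-0.2, 0.5, -0.5]
grip_width: 0.0378
grip_force: 40.7
```

Aligned; lower the last 2.4 mm.

```bash
python3 -m jog '[{"offset":[0,0,-0.0015],"rotation":[0,0,0],"hand":0.3},{"offset":[0,0,-0.001],"rotation":[0,0,0],"hand":0.3},{"offset":[0,0,0],"rotation":[0,0,0],"hand":0.3},{"offset":[0,0,0],"rotation":[0,0,0],"hand":0.3}]' 40
```

```text
time_s: 15.4
eef_pos: [0.5343, 0.3882, 0.0405]
tool_rot: [180.0, 0.0, 169.1]
force: [-0.3, -0.3, 0.7]
grip_width: 0.0382
grip_force: 40.9
```

```bash
python3 -m jog '[{"offset":[0,0,0],"rotation":[0,0,0],"hand":-0.2},{"offset":[0,0,0],"rotation":[0,0,0],"hand":-0.2},{"offset":[0,0,0.02],"rotation":[0,0,0],"hand":-0.2},{"offset":[0,0,0.06],"rotation":[0,0,0],"hand":-0.2},{"offset":[0.01,0,0.06],"rotation":[0,0,0],"hand":-0.3},{"offset":[0.01,0,0.01],"rotation":[0,0,0],"hand":-0.3},{"offset":[0,0,0],"rotation":[0,0,0],"hand":-0.3},{"offset":[0,0,0],"rotation":[0,0,0],"hand":-0.3}]'
python3 - <<'E'
from h import *
c,i=save("wrist","pics/w7.png"); s=robot.sense()["eef_pos"]; print(s)
K,R,t=map(np.array,(c["K"],c["R"],c["t"]))
X=R@np.array([.5357,.3882,.045])+t; u,v=(K@(X/X[2]))[:2]; print(u,v)
for vm in (75,90): rect(c,i,int(u),int(v),.045,half=50,vmin=vm)
E
python3 -m jog '[{"offset":[-0.008,-0.035,0.002],"rotation":[0,0,-0.175],"hand":-0.3},{"offset":[-0.008,-0.035,0.002],"rotation":[0,0,-0.175],"hand":-0.3},{"offset":[-0.008,-0.035,0.002],"rotation":[0,0,-0.175],"hand":-0.3},{"offset":[-0.008,-0.035,0.002],"rotation":[0,0,-0.175],"hand":-0.3},{"offset":[-0.008,-0.035,0.002],"rotation":[0,0,-0.175],"hand":-0.3},{"offset":[-0.008,-0.035,0.002],"rotation":[0,0,-0.175],"hand":-0.3},{"offset":[-0.008,-0.035,0.002],"rotation":[0,0,-0.175],"hand":-0.3},{"offset":[-0.008,-0.035,0.002],"rotation":[0,0,-0.175],"hand":-0.3}]'
python3 -m jog '[{"offset":[-0.008,-0.035,0.002],"rotation":[0,0,-0.175],"hand":-0.3},{"offset":[-0.008,-0.035,0.002],"rotation":[0,0,-0.175],"hand":-0.3},{"offset":[-0.008,-0.035,0.002],"rotation":[0,0,-0.175],"hand":-0.3},{"offset":[-0.008,-0.035,0.002],"rotation":[0,0,-0.175],"hand":-0.3},{"offset":[-0.008,-0.035,0],"rotation":[0,0,-0.15],"hand":-0.3},{"offset":[0,0,0],"rotation":[0,0,0],"hand":-0.3},{"offset":[0,0,0],"rotation":[0,0,0],"hand":-0.3}]'
python3 - <<'E'
from h import *
c,i=save("wrist","pics/w8.png"); s=robot.sense()["eef_pos"]; print(s)
np.save("w8.npy",c,allow_pickle=True)
K,R,t=map(np.array,(c["K"],c["R"],c["t"]))
X=R@np.array([.4385,-.071,.015])+t; u,v=(K@(X/X[2]))[:2]; print(u,v)
for sm in (20,25): rect(c,i,int(u)+5,int(v)+5,.009,half=70,smax=sm,vmin=50)
E
```

```text
time_s: 16.4
eef_pos: [0.5529, 0.3876, 0.188]
tool_rot: [-179.9, -0.2, 169.1]
force: [-1.1, -0.5, 0.3]
grip_width: 0.0557
grip_force: 0.0
[0.55271747 0.38759531 0.18770271]
321.31183842589553 205.45524346148804
k 1 area 3208 centre [0.5353 0.3884] sides [39.4 60.4] yaw 169.2
k 1 area 3099 centre [0.5356 0.3883] sides [39.  57.8] yaw 169.2
time_s: 17.45
eef_pos: [0.4887, 0.1072, 0.2046]
tool_rot: [-179.8, 0.0, 88.6]
force: [0.5, 0.9, 0.4]
grip_width: 0.0554
grip_force: 0.0
time_s: 18.32
eef_pos: [0.4496, -0.0662, 0.2132]
tool_rot: [-179.9, 0.0, 40.3]
force: [-0.2, -0.1, -0.3]
grip_width: 0.0552
grip_force: 0.0
[ 0.44983949 -0.06597743  0.21342096]
321.1655583645687 222.97692069238371
k 1 area 2245 centre [ 0.4386 -0.0713] sides [36.8 69.2] yaw 39.4
k 1 area 2292 centre [ 0.4384 -0.071 ] sides [37.6 69.1] yaw 41.0
```

View pics/w8.png

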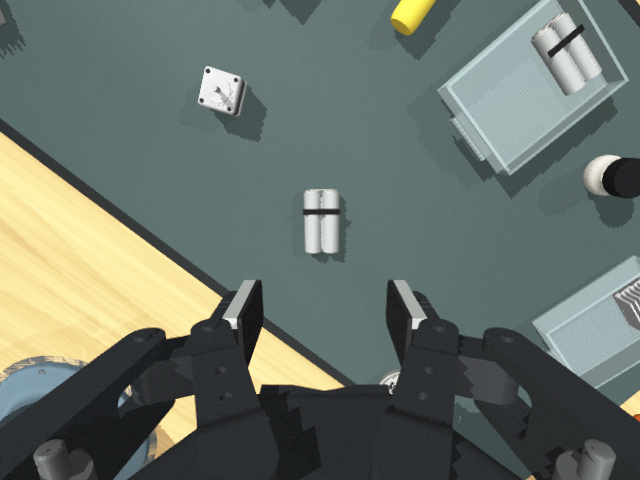

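The stack measures true. The wrist view shows the cell pack centred at (321,221) along the tool axis. The cell drawer's front rim corners are (440,92) and (509,173), its back right corner is (627,76), and the motor is at (221,90).

```bash
python3 -m jog '[{"offset":[-0.0113,-0.005,-0.04],"rotation":[0,0,0],"hand":-0.3},{"offset":[0,0,-0.06],"rotation":[0,0,0],"hand":-0.3},{"offset":[0,0,-0.06],"rotation":[0,0,0],"hand":-0.3},{"offset":[0,0,-0.03],"rotation":[0,0,0],"hand":-0.3},{"offset":[0,0,-0.016],"rotation":[0,0,0],"hand":-0.3},{"offset":[0,0,-0.002],"rotation":[0,0,0],"hand":-0.3},{"offset":[0,0,0],"rotation":[0,0,0],"hand":-0.3},{"offset":[0,0,0],"rotation":[0,0,0],"hand":-0.3}]' 40
python3 -m jog '[{"offset":[0,0,0],"rotation":[0,0,0],"hand":0.3},{"offset":[0,0,0],"rotation":[0,0,0],"hand":0.3},{"offset":[0,0,0],"rotation":[0,0,0],"hand":0.3},{"offset":[0,0,0],"rotation":[0,0,0],"hand":0.3}]' 40
python3 - <<'E'
from h import *
c=np.load("w8.npy",allow_pickle=True).item()
A,B,D=[onplane(c,*p,.028)[:2] for p in [(440,92),(509,173),(627,76)]]
print(A,B,D,np.linalg.norm(A-B),np.linalg.norm(D-B))
d=(D-B)/np.linalg.norm(D-B);n=(A-B)/np.linalg.norm(A-B);print("yaw",np.degrees(np.arctan2(d[1],d[0])),np.degrees(np.arctan2(n[1],n[0]))-90,"free centre",(A+B)/2+.047*d)
E
```

```text
time_s: 19.38
eef_pos: [0.4401, -0.0723, 0.0076]
tool_rot: [179.9, -0.1, 40.2]
force: [-0.3, -0.7, 0.7]
grip_width: 0.0557
grip_force: 0.0
time_s: 19.88
eef_pos: [0.4396, -0.0721, 0.0075]
tool_rot: [179.9, -0.0, 40.2]
force: [-3.1, 1.3, 7.6]
grip_width: 0.0347
grip_force: 39.2
[ 0.60369608 -0.07265712] [ 0.59595256 -0.17524751] [ 0.72792517 -0.19329662] 0.10288221789396783 0.13320112764602737
yaw -7.787689613258981 -4.316496033766015 free centre [ 0.64639084 -0.13032094]
```

The opening reads narrow, so the pads sit above the cells' widest line. Regrip lower.

```bash
python3 -m jog '[{"offset":[0,0,0],"rotation":[0,0,0],"hand":-0.3},{"offset":[-0.001,0.001,0],"rotation":[0,0,0],"hand":-0.3},{"offset":[0,0,-0.004],"rotation":[0,0,0],"hand":-0.3},{"offset":[0,0,-0.002],"rotation":[0,0,0],"hand":-0.3},{"offset":[0,0,0],"rotation":[0,0,0],"hand":-0.3},{"offset":[0,0,0],"rotation":[0,0,0],"hand":-0.3}]' 40
```

```text
time_s: 20.62
eef_pos: [0.4379, -0.0709, 0.0003]
tool_rot: [-180.0, 0.0, 40.2]
force: [-0.2, -0.9, 0.1]
grip_width: 0.0556
grip_force: 0.0
```

```bash
python3 -m jog '[{"offset":[0,0,0],"rotation":[0,0,0],"hand":0.3},{"offset":[0,0,0],"rotation":[0,0,0],"hand":0.3},{"offset":[0,0,0],"rotation":[0,0,0],"hand":0.3},{"offset":[0,0,0],"rotation":[0,0,0],"hand":0.3}]' 40
```

```text
time_s: 21.12
eef_pos: [0.4382, -0.071, 0.0007]
tool_rot: [180.0, -0.0, 40.2]
force: [-2.9, 0.1, 5.5]
grip_width: 0.0353
grip_force: 39.8
```

```bash
python3 -m jog '[{"offset":[0,0,0.05],"rotation":[0,0,0],"hand":0.3},{"offset":[0,0,0.06],"rotation":[0,0,0],"hand":0.3},{"offset":[0.0325,-0.011,0.018],"rotation":[0,0,-0.165],"hand":0.3},{"offset":[0.0325,-0.011,0.018],"rotation":[0,0,-0.165],"hand":0.3},{"offset":[0.0325,-0.011,0.018],"rotation":[0,0,-0.165],"hand":0.3},{"offset":[0.0325,-0.011,0.018],"rotation":[0,0,-0.165],"hand":0.3},{"offset":[0.0325,-0.011,0.018],"rotation":[0,0,-0.165],"hand":0.3},{"offset":[0,0,0],"rotation":[0,0,0],"hand":0.3}]' 40
python3 -m jog '[{"offset":[0,0,0],"rotation":[0,0,0],"hand":0.3},{"offset":[0,0,0],"rotation":[0,0,0],"hand":0.3}]' 40
python3 - <<'E'
from h import *
c,i=save("wrist","pics/w9.png"); s=robot.sense()["eef_pos"]; print(s)
np.save("w9.npy",c,allow_pickle=True)
E
```

```text
time_s: 22.12
eef_pos: [0.6024, -0.1268, 0.2014]
tool_rot: [180.0, -0.2, -7.0]
force: [-0.7, 1.5, -0.8]
grip_width: 0.0352
grip_force: 40.6
time_s: 22.38
eef_pos: [0.599, -0.1252, 0.1989]
tool_rot: [-180.0, 0.1, -7.0]
force: [0.7, 0.2, -1.1]
grip_width: 0.035
grip_force: 40.6
[ 0.59920575 -0.12530364  0.19921468]
```

View pics/w9.png

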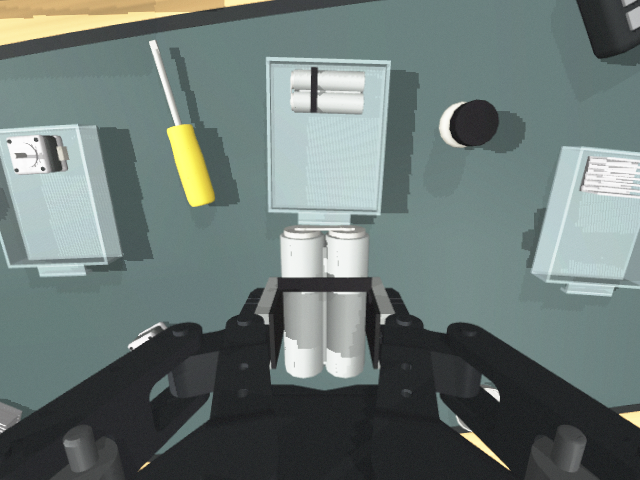

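The cell drawer's rim corners are (266,58), (390,61), (380,214) and (268,212). The held pack is along the tool axis, the motor drawer is at the left and the sink drawer at the right.

Run:
```python
from h import *
c=np.load("w9.npy",allow_pickle=True).item()
P=[onplane(c,*p,.028)[:2] for p in [(266,58),(390,61),(380,214),(268,212)]]
bl,br,fr,fl=P; print(np.round(P,4))
for a,b in((fl,bl),(fr,br)): d=b-a; print(np.linalg.norm(d),np.degrees(np.arctan2(d[1],d[0])))
for a,b in((fr,fl),(br,bl)): d=b-a; print(np.linalg.norm(d),np.degrees(np.arctan2(d[1],d[0]))-90)
m=sum(P)/4; d=(bl+br-fl-fr);d/=np.linalg.norm(d); print("mid",m,"free",m-.02*d,np.degrees(np.arctan2(d[1],d[0])))
```

```text
[[ 0.7415 -0.0929]
 [ 0.7265 -0.1968]
 [ 0.5956 -0.1777]
 [ 0.6103 -0.0731]]
0.13270652502870944 -8.585008299031514
0.1322646464769937 -8.304905120648005
0.10568662519048416 -7.997279952773695
0.10503641601714805 -8.235550166977276
mid [ 0.66848906 -0.13511754] free [ 0.64870592 -0.13218028] -8.445190267008632
```

```bash
python3 -m jog '[{"offset":[0.0495,-0.0069,0],"rotation":[0,0,-0.024],"hand":0.3},{"offset":[0,0,-0.05],"rotation":[0,0,0],"hand":0.3},{"offset":[0,0,-0.06],"rotation":[0,0,0],"hand":0.3},{"offset":[0,0,-0.05],"rotation":[0,0,0],"hand":0.3},{"offset":[0,0,-0.02],"rotation":[0,0,0],"hand":0.3},{"offset":[0,0,-0.005],"rotation":[0,0,0],"hand":0.3},{"offset":[0,0,0],"rotation":[0,0,0],"hand":0.3},{"offset":[0,0,0],"rotation":[0,0,0],"hand":0.3}]' 40
```

```text
time_s: 23.42
eef_pos: [0.6516, -0.1334, 0.0178]
tool_rot: [179.9, -0.2, -8.4]
force: [0.1, 0.2, -0.4]
grip_width: 0.0354
grip_force: 40.6
```

```bash
python3 -m jog '[{"offset":[0,0,-0.005],"rotation":[0,0,0],"hand":0.3},{"offset":[0,0,-0.003],"rotation":[0,0,0],"hand":0.3},{"offset":[0,0,0],"rotation":[0,0,0],"hand":0.3},{"offset":[0,0,0],"rotation":[0,0,0],"hand":0.3}]' 40
```

```text
time_s: 23.92
eef_pos: [0.6499, -0.1328, 0.0072]
tool_rot: [-180.0, 0.0, -8.4]
force: [-0.7, 0.5, -1.4]
grip_width: 0.0351
grip_force: 40.6
```

```bash
python3 -m jog '[{"offset":[0,0,-0.0025],"rotation":[0,0,0],"hand":0.3},{"offset":[0,0,-0.001],"rotation":[0,0,0],"hand":0.3},{"offset":[0,0,0],"rotation":[0,0,0],"hand":0.3},{"offset":[0,0,0],"rotation":[0,0,0],"hand":0.3}]' 40
```

```text
time_s: 24.42
eef_pos: [0.65, -0.1328, 0.0038]
tool_rot: [180.0, -0.0, -8.4]
force: [-0.8, -0.6, -1.2]
grip_width: 0.0354
grip_force: 40.7
```

```bash
python3 -m jog '[{"offset":[0,0,-0.001],"rotation":[0,0,0],"hand":0.3},{"offset":[0,0,0],"rotation":[0,0,0],"hand":0.3},{"offset":[0,0,0],"rotation":[0,0,0],"hand":0.3}]' 40
```

```text
time_s: 24.8
eef_pos: [0.65, -0.1328, 0.0037]
tool_rot: [180.0, 0.0, -8.4]
force: [-4.2, 0.7, 5.6]
grip_width: 0.0353
grip_force: 41.3
```

```bash
python3 -m jog '[{"offset":[0,0,0],"rotation":[0,0,0],"hand":-0.15},{"offset":[0,0,0],"rotation":[0,0,0],"hand":-0.15},{"offset":[0,0,0.03],"rotation":[0,0,0],"hand":-0.15},{"offset":[0,0,0.06],"rotation":[0,0,0],"hand":-0.15},{"offset":[-0.005,0,0.06],"rotation":[0,0,0],"hand":-0.15},{"offset":[-0.02,0,0.045],"rotation":[0,0,0],"hand":-0.3},{"offset":[0,0,0],"rotation":[0,0,0],"hand":-0.3}]'
python3 - <<'E'
from h import *
c,i=save("wrist","pics/w10.png"); print(robot.sense()["eef_pos"])
np.save("w10.npy",c,allow_pickle=True)
E
python3 -m jog '[{"offset":[-0.026,0.0509,0],"rotation":[0,0,0.16],"hand":-0.3},{"offset":[-0.026,0.0509,0],"rotation":[0,0,0.16],"hand":-0.3},{"offset":[-0.026,0.0509,0],"rotation":[0,0,0.16],"hand":-0.3},{"offset":[-0.026,0.0509,0],"rotation":[0,0,0.16],"hand":-0.3},{"offset":[-0.026,0.0509,0],"rotation":[0,0,0.16],"hand":-0.3},{"offset":[-0.026,0.0509,0],"rotation":[0,0,0.16],"hand":-0.3},{"offset":[-0.026,0.0509,0],"rotation":[0,0,0.16],"hand":-0.3},{"offset":[-0.026,0.0509,0],"rotation":[0,0,0.16],"hand":-0.3}]'
python3 -m jog '[{"offset":[-0.026,0.0509,0],"rotation":[0,0,0],"hand":-0.3},{"offset":[0,0,0],"rotation":[0,0,0],"hand":-0.3},{"offset":[0,0,0],"rotation":[0,0,0],"hand":-0.3}]'
python3 - <<'E'
from h import *
c,i=save("wrist","pics/w11.png"); s=robot.sense()["eef_pos"]; print(s)
np.save("w11.npy",c,allow_pickle=True)
j=cv2.imread("pics/w10.png")
cv2.imwrite("pics/w1011.png",np.hstack([cv2.resize(j[0:300,200:480],None,fx=1.4,fy=1.4),cv2.resize(i[100:400,200:480,::-1],None,fx=1.4,fy=1.4)]))
E
```

```text
time_s: 25.68
eef_pos: [0.6268, -0.1337, 0.2033]
tool_rot: [179.9, -0.5, -8.4]
force: [-0.8, -0.1, -0.1]
grip_width: 0.0554
grip_force: 0.0
[ 0.62569793 -0.13317226  0.20014461]
time_s: 26.72
eef_pos: [0.4151, 0.2757, 0.1959]
tool_rot: [-179.9, 0.1, 65.2]
force: [0.1, -0.1, 0.3]
grip_width: 0.0553
grip_force: 0.0
time_s: 27.1
eef_pos: [0.3905, 0.3249, 0.1963]
tool_rot: [-179.9, 0.1, 64.9]
force: [0.3, -0.0, 0.7]
grip_width: 0.0554
grip_force: 0.0
[0.39096831 0.32448473 0.19663983]
```

View pics/w1011.png

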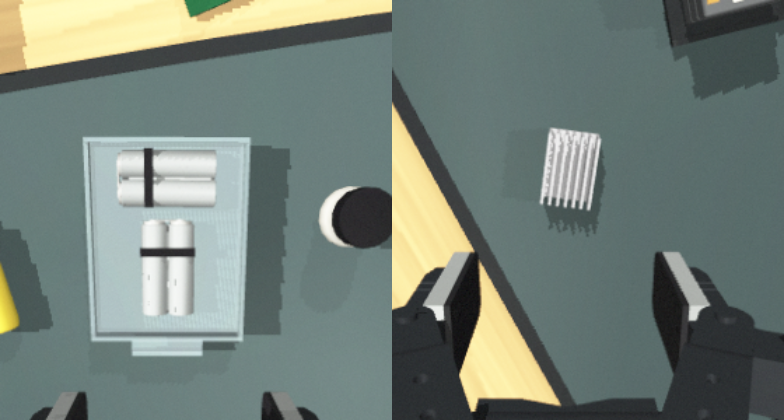

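Left panel: the cell pack lies flat in its drawer. Right panel: the heatsink's top corners in the full image are (312,191), (349,196), (341,250) and (306,246).

Run:
```python
from h import *
c=np.load("w11.npy",allow_pickle=True).item()
P=np.array([onplane(c,*p,.025)[:2] for p in [(312.1,191.4),(348.6,195.7),(340.7,250),(306.4,245.7)]])
a,b,d,e=P; print(P.mean(0),np.linalg.norm(a-b),np.linalg.norm(a-e))
for L in(a-e,b-d): print(np.degrees(np.arctan2(L[1],L[0])))
for L in(a-b,e-d): print(np.degrees(np.arctan2(L[1],L[0]))-90)
i=cv2.imread("pics/w11.png")[...,::-1]
for vm in(90,120):rect(c,i,327,220,.025,smax=30,vmin=vm)
```

```text
[0.39091726 0.32027916] 0.03419630833975457 0.053010375488914505
58.452687143177876
57.79657393430082
58.25339648131944
57.51120912869084
k 1 area 2125 centre [0.3908 0.3205] sides [36.2 54.5] yaw 57.3
k 1 area 2108 centre [0.3908 0.3206] sides [36.1 54.4] yaw 57.3
```

```bash
python3 -m jog '[{"offset":[0.0005,-0.003,-0.04],"rotation":[0,0,-0.124],"hand":-0.3},{"offset":[0,0,-0.05],"rotation":[0,0,0],"hand":-0.3},{"offset":[0,0,-0.06],"rotation":[0,0,0],"hand":-0.3},{"offset":[0,0,-0.026],"rotation":[0,0,0],"hand":-0.3},{"offset":[0,0,-0.016],"rotation":[0,0,0],"hand":-0.3},{"offset":[0,0,-0.001],"rotation":[0,0,0],"hand":-0.3},{"offset":[0,0,0],"rotation":[0,0,0],"hand":-0.3},{"offset":[0,0,0],"rotation":[0,0,0],"hand":-0.3}]' 60
python3 -m jog '[{"offset":[0,0,0],"rotation":[0,0,0],"hand":0.4},{"offset":[0,0,0],"rotation":[0,0,0],"hand":0.4},{"offset":[0,0,0],"rotation":[0,0,0],"hand":0.4},{"offset":[0,0,0],"rotation":[0,0,0],"hand":0.4},{"offset":[0,0,0],"rotation":[0,0,0],"hand":0.4}]' 60
```

```text
time_s: 28.15
eef_pos: [0.3925, 0.3228, 0.0061]
tool_rot: [179.9, -0.1, 57.8]
force: [0.2, -0.8, 0.7]
grip_width: 0.0557
grip_force: 0.0
time_s: 28.78
eef_pos: [0.3923, 0.3229, 0.0059]
tool_rot: [179.9, -0.1, 57.8]
force: [-1.3, -0.2, 5.5]
grip_width: 0.0335
grip_force: 60.8
```

```bash
python3 -m jog '[{"offset":[0,0,0.05],"rotation":[0,0,0],"hand":0.4},{"offset":[0,0,0.06],"rotation":[0,0,0],"hand":0.4},{"offset":[0.0082,-0.0594,0.007],"rotation":[0,0,-0.098],"hand":0.4},{"offset":[0.0082,-0.0594,0.007],"rotation":[0,0,-0.098],"hand":0.4},{"offset":[0.0082,-0.0594,0.007],"rotation":[0,0,-0.098],"hand":0.4},{"offset":[0.0082,-0.0594,0.007],"rotation":[0,0,-0.098],"hand":0.4},{"offset":[0.0082,-0.0594,0.007],"rotation":[0,0,-0.098],"hand":0.4},{"offset":[0.0082,-0.0594,0.007],"rotation":[0,0,-0.098],"hand":0.4}]' 60
python3 -m jog '[{"offset":[0.0082,-0.0594,0.007],"rotation":[0,0,-0.098],"hand":0.4},{"offset":[0.0082,-0.0594,0.007],"rotation":[0,0,-0.098],"hand":0.4},{"offset":[0.0082,-0.0594,0.007],"rotation":[0,0,-0.098],"hand":0.4},{"offset":[0.0082,-0.0594,0.007],"rotation":[0,0,-0.098],"hand":0.4},{"offset":[0.0082,-0.0594,0.007],"rotation":[0,0,-0.098],"hand":0.4},{"offset":[0.0082,-0.0594,0.007],"rotation":[0,0,-0.098],"hand":0.4},{"offset":[0,0,0],"rotation":[0,0,0],"hand":0.4},{"offset":[0,0,0],"rotation":[0,0,0],"hand":0.4}]' 60
python3 -m jog '[{"offset":[0,0,0],"rotation":[0,0,0],"hand":0.4}]' 60
python3 - <<'E'
from h import *
c,i=save("wrist","pics/w12.png"); s=robot.sense()["eef_pos"]; print(s)
np.save("w12.npy",c,allow_pickle=True)
E
```

```text
time_s: 29.78
eef_pos: [0.4403, -0.0358, 0.1569]
tool_rot: [180.0, -0.0, 23.9]
force: [-0.3, 0.6, -1.4]
grip_width: 0.0335
grip_force: 60.4
time_s: 30.78
eef_pos: [0.4894, -0.3899, 0.1978]
tool_rot: [-179.9, 0.1, -9.6]
force: [-0.0, -0.1, -1.4]
grip_width: 0.0337
grip_force: 60.4
time_s: 30.9
eef_pos: [0.4897, -0.389, 0.1982]
tool_rot: [-179.9, 0.1, -9.5]
force: [0.1, 0.6, -1.1]
grip_width: 0.0339
grip_force: 60.4
[ 0.48979021 -0.38900917  0.19845982]
```

View pics/w12.png

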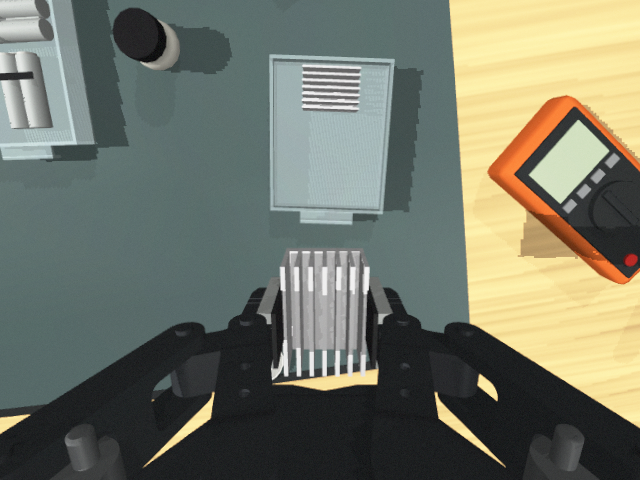

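The sink drawer's rim corners are (269,55), (394,59), (383,214) and (271,210). The heatsink is held upright.

```bash
cat >> h.py <<'E'
def drawer(cal,px):
    bl,br,fr,fl=P=[onplane(cal,*p,.028)[:2] for p in px]
    m=sum(P)/4; d=(bl+br-fl-fr);d/=np.linalg.norm(d)
    print("sides",[round(float(np.linalg.norm(x)),4) for x in(bl-fl,br-fr,br-bl,fr-fl)],"free",np.round(m-.02*d,4),"yaw",np.degrees(np.arctan2(d[1],d[0])))
E
python3 - <<'E'
from h import *
c=np.load("w12.npy",allow_pickle=True).item()
drawer(c,[(269,55),(394,59),(383,214),(271,210)])
E
```

```text
sides [0.1329, 0.1336, 0.1056, 0.1054] free [ 0.5403 -0.4012] yaw -10.965823728696748
```

```bash
python3 -m jog '[{"offset":[0.0505,-0.0122,0],"rotation":[0,0,-0.024],"hand":0.4},{"offset":[0,0,-0.05],"rotation":[0,0,0],"hand":0.4},{"offset":[0,0,-0.06],"rotation":[0,0,0],"hand":0.4},{"offset":[0,0,-0.05],"rotation":[0,0,0],"hand":0.4},{"offset":[0,0,-0.015],"rotation":[0,0,0],"hand":0.4},{"offset":[0,0,-0.006],"rotation":[0,0,0],"hand":0.4},{"offset":[0,0,0],"rotation":[0,0,0],"hand":0.4},{"offset":[0,0,0],"rotation":[0,0,0],"hand":0.4}]' 60
python3 -m jog '[{"offset":[0,0,-0.001],"rotation":[0,0,0],"hand":0.4},{"offset":[0,0,0],"rotation":[0,0,0],"hand":0.4},{"offset":[0,0,0],"rotation":[0,0,0],"hand":0.4}]' 60
```

```text
time_s: 31.95
eef_pos: [0.5415, -0.4039, 0.0203]
tool_rot: [179.9, -0.2, -11.0]
force: [-0.2, -0.2, -1.3]
grip_width: 0.0338
grip_force: 60.4
time_s: 32.33
eef_pos: [0.5403, -0.4027, 0.0169]
tool_rot: [180.0, -0.0, -11.0]
force: [1.0, -0.1, -0.1]
grip_width: 0.0336
grip_force: 60.4
```

```bash
python3 -m jog '[{"offset":[0,0,-0.004],"rotation":[0,0,0],"hand":0.4},{"offset":[0,0,-0.003],"rotation":[0,0,0],"hand":0.4},{"offset":[0,0,-0.001],"rotation":[0,0,0],"hand":0.4},{"offset":[0,0,0],"rotation":[0,0,0],"hand":0.4},{"offset":[0,0,0],"rotation":[0,0,0],"hand":0.4}]' 60
```

```text
time_s: 32.95
eef_pos: [0.5403, -0.4027, 0.0089]
tool_rot: [-180.0, 0.0, -11.0]
force: [-1.8, 1.2, 2.6]
grip_width: 0.0335
grip_force: 60.7
```

```bash
python3 -m jog '[{"offset":[0,0,0],"rotation":[0,0,0],"hand":-0.15},{"offset":[0,0,0],"rotation":[0,0,0],"hand":-0.15},{"offset":[0,0,0.03],"rotation":[0,0,0],"hand":-0.15},{"offset":[0,0,0.06],"rotation":[0,0,0],"hand":-0.15},{"offset":[-0.005,0,0.06],"rotation":[0,0,0],"hand":-0.15},{"offset":[-0.02,0,0.045],"rotation":[0,0,0],"hand":-0.3},{"offset":[0,0,0],"rotation":[0,0,0],"hand":-0.3}]'
python3 - <<'E'
from h import *
c,i=save("wrist","pics/w13.png")
E
python3 -m jog '[{"offset":[-0.004,0.0545,0],"rotation":[0,0,0.1],"hand":-0.3},{"offset":[-0.004,0.0545,0],"rotation":[0,0,0.1],"hand":-0.3},{"offset":[-0.004,0.0545,0],"rotation":[0,0,0.1],"hand":-0.3},{"offset":[-0.004,0.0545,0],"rotation":[0,0,0.1],"hand":-0.3},{"offset":[-0.004,0.0545,0],"rotation":[0,0,0.1],"hand":-0.3},{"offset":[-0.004,0.0545,0],"rotation":[0,0,0.1],"hand":-0.3},{"offset":[-0.004,0.0545,0],"rotation":[0,0,0.1],"hand":-0.3},{"offset":[-0.004,0.0545,0],"rotation":[0,0,0.1],"hand":-0.3}]'
python3 -m jog '[{"offset":[-0.004,0.0545,0],"rotation":[0,0,0.1],"hand":-0.3},{"offset":[0,0,0],"rotation":[0,0,0],"hand":-0.3},{"offset":[0,0,0],"rotation":[0,0,0],"hand":-0.3}]'
python3 - <<'E'
from h import *
c,i=save("wrist","pics/w14.png"); s=robot.sense()["eef_pos"]; print(s)
np.save("w14.npy",c,allow_pickle=True)
j=cv2.imread("pics/w13.png")
cv2.imwrite("pics/w1314.png",np.hstack([cv2.resize(j[20:260,220:430],None,fx=1.5,fy=1.5),cv2.resize(i[150:300,260:400,::-1],(448,480)[0:1]+(480,)) [:360] if 0 else cv2.resize(i[150:270,260:400,::-1],None,fx=3,fy=3)]))
E
```

```text
time_s: 33.83
eef_pos: [0.5165, -0.4048, 0.2096]
tool_rot: [179.7, -0.5, -11.0]
force: [-0.2, 0.6, -0.5]
grip_width: 0.0552
grip_force: 0.0
time_s: 34.88
eef_pos: [0.4821, 0.0354, 0.2018]
tool_rot: [-179.9, 0.1, 35.1]
force: [0.1, 0.1, 0.6]
grip_width: 0.0556
grip_force: 0.0
time_s: 35.25
eef_pos: [0.4788, 0.0878, 0.2024]
tool_rot: [-179.9, 0.1, 40.6]
force: [-0.4, -0.5, -0.3]
grip_width: 0.0552
grip_force: 0.0
[0.47899473 0.087237   0.20269145]
```

View pics/w1314.png

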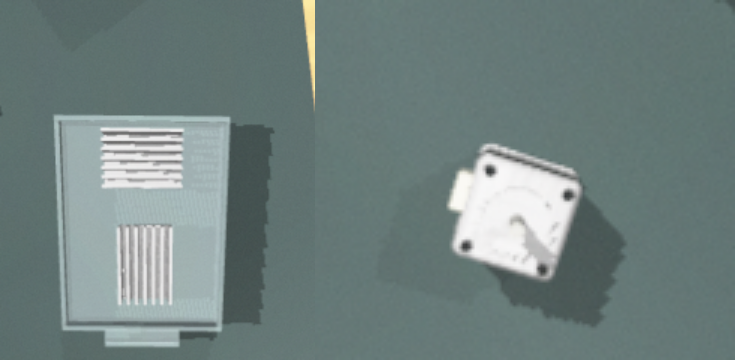

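Left: the heatsink stands in its drawer. Right: the motor's top corners in the full image are (317,200), (348,210), (338.7,243) and (306.7,232.7). The socket is on the left side at (308,213), so the grip goes across the other two faces.

Run:
```python
from h import *
c=np.load("w14.npy",allow_pickle=True).item()
P=np.array([onplane(c,*p,.028)[:2] for p in [(317,200),(348,210),(338.7,243),(306.7,232.7)]])
a,b,d,e=P; print(P.mean(0),[np.linalg.norm(x) for x in(a-b,b-d,d-e,e-a)])
for L in(b-a,d-e): print(np.degrees(np.arctan2(L[1],L[0])))
for L in(a-e,b-d): print(np.degrees(np.arctan2(L[1],L[0]))-90)
i=cv2.imread("pics/w14.png")
cv2.imwrite("pics/w14c.png",i[0:240,280:640])
s=robot.sense(); print(s["eef_pos"],s["tool_rot"])
```

```text
[0.47687148 0.0822489 ] [np.float64(0.03094444908939233), np.float64(0.033792443052082816), np.float64(0.03279279669232602), np.float64(0.033474389296457324)]
-67.35357276190511
-67.80073821527121
-66.99107637256422
-63.86010850217676
[0.47899473 0.087237   0.20269145] [-1.79935436e+02  9.10124438e-02  4.05486106e+01]
```

```bash
python3 -m jog '[{"offset":[-0.0021,-0.005,0],"rotation":[0,0,0.159],"hand":-0.4},{"offset":[0,0,0],"rotation":[0,0,0.159],"hand":-0.4},{"offset":[0,0,-0.02],"rotation":[0,0,0.159],"hand":-0.4},{"offset":[0,0,-0.02],"rotation":[0,0,0.159],"hand":-0.4},{"offset":[0,0,-0.02],"rotation":[0,0,0.159],"hand":-0.4},{"offset":[0,0,-0.02],"rotation":[0,0,0.159],"hand":-0.4},{"offset":[0,0,-0.02],"rotation":[0,0,0.159],"hand":-0.4},{"offset":[0,0,-0.02],"rotation":[0,0,0.159],"hand":-0.4}]' 60
python3 -m jog '[{"offset":[0,0,-0.04],"rotation":[0,0,0],"hand":-0.4},{"offset":[0,0,-0.025],"rotation":[0,0,0],"hand":-0.4},{"offset":[0,0,-0.014],"rotation":[0,0,0],"hand":-0.4},{"offset":[0,0,0],"rotation":[0,0,0],"hand":-0.4},{"offset":[0,0,0],"rotation":[0,0,0],"hand":-0.4}]' 60
```

```text
time_s: 36.3
eef_pos: [0.4773, 0.0813, 0.0828]
tool_rot: [-180.0, -0.0, 113.6]
force: [0.0, 0.6, -0.1]
grip_width: 0.0597
grip_force: 0.0
time_s: 36.92
eef_pos: [0.4783, 0.0825, 0.0058]
tool_rot: [179.9, 0.1, 113.5]
force: [0.5, -0.3, 0.6]
grip_width: 0.0596
grip_force: 0.0
```

```bash
python3 -m jog '[{"offset":[0,0,0],"rotation":[0,0,0],"hand":0.4},{"offset":[0,0,0],"rotation":[0,0,0],"hand":0.4},{"offset":[0,0,0],"rotation":[0,0,0],"hand":0.4},{"offset":[0,0,0],"rotation":[0,0,0],"hand":0.4},{"offset":[0,0,0],"rotation":[0,0,0],"hand":0.4}]' 70
python3 -m jog '[{"offset":[0,0,0.04],"rotation":[0,0,0],"hand":0.4},{"offset":[0,0,0.06],"rotation":[0,0,0],"hand":0.4},{"offset":[0.008,0.005,0.02],"rotation":[0,0,-0.172],"hand":0.4},{"offset":[0.008,0.005,0.02],"rotation":[0,0,-0.172],"hand":0.4},{"offset":[0.008,0.005,0.02],"rotation":[0,0,-0.172],"hand":0.4},{"offset":[0.008,0.005,0.02],"rotation":[0,0,-0.172],"hand":0.4},{"offset":[0.008,0.005,0.02],"rotation":[0,0,-0.172],"hand":0.4},{"offset":[0.008,0.005,0],"rotation":[0,0,-0.172],"hand":0.4}]' 70
python3 -m jog '[{"offset":[0.008,0.005,0],"rotation":[0,0,-0.172],"hand":0.4},{"offset":[0.008,0.005,0],"rotation":[0,0,-0.172],"hand":0.4},{"offset":[0.008,0.005,0],"rotation":[0,0,-0.172],"hand":0.4},{"offset":[0.008,0.005,0],"rotation":[0,0,-0.172],"hand":0.4},{"offset":[0.008,0.005,0],"rotation":[0,0,-0.172],"hand":0.4},{"offset":[0.008,0.005,0],"rotation":[0,0,-0.172],"hand":0.4},{"offset":[0,0,0],"rotation":[0,0,0],"hand":0.4},{"offset":[0,0,0],"rotation":[0,0,0],"hand":0.4}]' 70
python3 - <<'E'
from h import *
c,i=save("wrist","pics/w15.png"); print(robot.sense()["eef_pos"])
np.save("w15.npy",c,allow_pickle=True)
E
```

```text
time_s: 37.55
eef_pos: [0.4784, 0.0828, 0.006]
tool_rot: [179.9, 0.1, 113.5]
force: [-0.4, -0.9, 5.9]
grip_width: 0.0338
grip_force: 70.6
time_s: 38.55
eef_pos: [0.5263, 0.1132, 0.2066]
tool_rot: [179.8, -0.1, 54.1]
force: [0.3, 0.0, -0.5]
grip_width: 0.0335
grip_force: 70.3
time_s: 39.55
eef_pos: [0.5727, 0.1428, 0.2044]
tool_rot: [180.0, 0.0, -4.6]
force: [-0.8, 1.2, -1.3]
grip_width: 0.0339
grip_force: 70.3
[0.57276971 0.14272143 0.20454277]
```

View pics/w15.png

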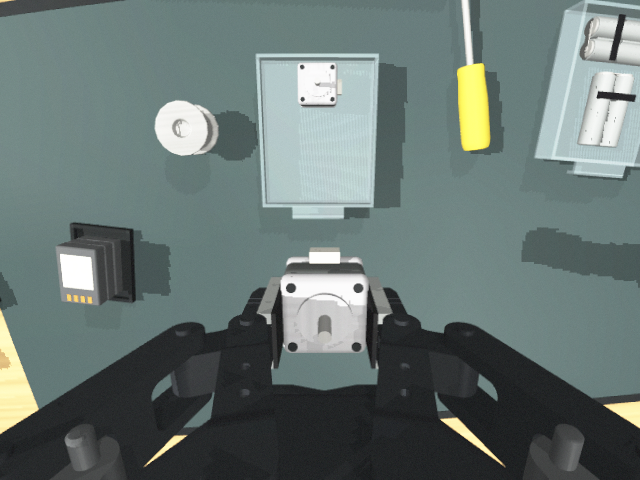

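The motor drawer's rim corners are (256,55), (379,54), (375,207) and (263,208). The motor is held upright and square. That was the 15th picture, one over the limit of 14, so I'll view no more and check by numbers.

Run:
```python
from h import *
c=np.load("w15.npy",allow_pickle=True).item()
drawer(c,[(256,55),(379,54),(375,207),(263,208)])
```

```text
sides [0.1336, 0.1333, 0.1058, 0.1071] free [0.6282 0.1436] yaw -4.240552620906337
```

```bash
python3 -m jog '[{"offset":[0.0554,0.0009,0],"rotation":[0,0,0.006],"hand":0.4},{"offset":[0,0,-0.05],"rotation":[0,0,0],"hand":0.4},{"offset":[0,0,-0.06],"rotation":[0,0,0],"hand":0.4},{"offset":[0,0,-0.05],"rotation":[0,0,0],"hand":0.4},{"offset":[0,0,-0.018],"rotation":[0,0,0],"hand":0.4},{"offset":[0,0,-0.008],"rotation":[0,0,0],"hand":0.4},{"offset":[0,0,0],"rotation":[0,0,0],"hand":0.4},{"offset":[0,0,0],"rotation":[0,0,0],"hand":0.4}]' 70
python3 -m jog '[{"offset":[0,0,-0.001],"rotation":[0,0,0],"hand":0.4},{"offset":[0,0,0],"rotation":[0,0,0],"hand":0.4},{"offset":[0,0,0],"rotation":[0,0,0],"hand":0.4}]' 70
```

```text
time_s: 40.6
eef_pos: [0.6303, 0.1438, 0.0212]
tool_rot: [-180.0, -0.2, -4.4]
force: [0.6, 0.4, -1.2]
grip_width: 0.0335
grip_force: 70.2
time_s: 40.98
eef_pos: [0.6287, 0.1438, 0.018]
tool_rot: [-180.0, -0.0, -4.4]
force: [0.5, -0.6, -0.7]
grip_width: 0.0335
grip_force: 70.2
```

```bash
python3 -m jog '[{"offset":[0,0,-0.004],"rotation":[0,0,0],"hand":0.4},{"offset":[0,0,-0.003],"rotation":[0,0,0],"hand":0.4},{"offset":[0,0,-0.0015],"rotation":[0,0,0],"hand":0.4},{"offset":[0,0,-0.0005],"rotation":[0,0,0],"hand":0.4},{"offset":[0,0,0],"rotation":[0,0,0],"hand":0.4},{"offset":[0,0,0],"rotation":[0,0,0],"hand":0.4}]' 70
```

```text
time_s: 41.72
eef_pos: [0.6287, 0.1438, 0.0091]
tool_rot: [180.0, -0.0, -4.4]
force: [-2.6, -0.9, 3.4]
grip_width: 0.0337
grip_force: 70.8
```

```bash
python3 -m jog '[{"offset":[0,0,0],"rotation":[0,0,0],"hand":-0.15},{"offset":[0,0,0],"rotation":[0,0,0],"hand":-0.15},{"offset":[0,0,0.03],"rotation":[0,0,0],"hand":-0.15},{"offset":[0,0,0.06],"rotation":[0,0,0],"hand":-0.15},{"offset":[-0.01,0,0.06],"rotation":[0,0,0],"hand":-0.15},{"offset":[-0.02,0,0.045],"rotation":[0,0,0],"hand":-0.3},{"offset":[0,0,0],"rotation":[0,0,0],"hand":-0.3},{"offset":[0,0,0],"rotation":[0,0,0],"hand":-0.3}]'
python3 - <<'E'
from h import *
c,i=save("wrist","pics/w16.png"); s=robot.sense(); print(s["eef_pos"],s["grip_width"])
K,R,t=map(np.array,(c["K"],c["R"],c["t"]))
def px(X): X=R@np.array(X)+t; return [int(round(a)) for a in (K@(X/X[2]))[:2]]
u,v=px([.6275,.1385,.028])
for vm in(170,190,210): rect(c,i,u,v,.028,half=50,smax=30,vmin=vm)
c,i=save("top","pics/top1.png")
h=cv2.cvtColor(i,cv2.COLOR_RGB2GRAY)
m=(i.max(2)>110).astype(np.uint8)
n,l,st,ce=cv2.connectedComponentsWithStats(m)
for k in range(1,n):
    if 60<st[k,4]<2500 and 100<ce[k][1]<340 and 70<ce[k][0]<585: print(np.round(ce[k],1),st[k,4])
E
```

```text
time_s: 42.72
eef_pos: [0.5983, 0.1437, 0.2032]
tool_rot: [180.0, 0.0, -4.4]
force: [-0.3, 0.4, -0.7]
grip_width: 0.0556
grip_force: 0.0
[0.59795198 0.14361732 0.20213692] 0.055534560007808896
k 1 area 9853 centre [0.626  0.1394] sides [92.6 96.1] yaw 85.6
k 1 area 9556 centre [0.626  0.1392] sides [92.6 95.8] yaw 85.6
k 0 area 8459 centre [0.626  0.1394] sides [92.6 96.3] yaw 85.6
[323.4 148.9] 671
[262.5 166.5] 1845
[448.7 157.4] 110
[468.1 319.6] 931
```

Run:
```python
from h import *
c=optics.calibration("wrist"); i=cv2.imread("pics/w16.png")[...,::-1]
m=(i.min(2)>205).astype(np.uint8); m=cv2.morphologyEx(m,cv2.MORPH_OPEN,np.ones((3,3)))
n,l,st,ce=cv2.connectedComponentsWithStats(m)
for k in range(1,n):
    if st[k,4]>150:
        w=np.array([onplane(c,a,b,.031)[:2]*1000 for b,a in np.argwhere(l==k)],np.float32); r=cv2.minAreaRect(w)
        print(np.round(ce[k]),st[k,4],np.round(r[0]),np.round(r[1],1),round(r[2],1))
```

```text
[468.  49.] 497 [731.  12.] [69.5  5.4] 5.2
[607.  56.] 163 [ 721. -110.] [14.7  8.1] 81.7
[631.  60.] 180 [ 717. -133.] [16.5  8.5] 80.3
[602.  78.] 182 [ 704. -108.] [15.   9.4] 79.9
[629.  81.] 268 [ 699. -133.] [21.8  9.9] 80.2
[319. 113.] 1232 [691. 140.] [31.8 31.6] 85.6
[604. 111.] 285 [ 675. -113.] [15.3 16.1] 86.9
[622. 113.] 288 [ 673. -130.] [14.4 16.7] 81.9
[593. 150.] 670 [ 641. -107.] [14.9 39.3] 80.5
[187. 156.] 2005 [663. 264.] [45.7 46.5] 80.8
[612. 151.] 629 [ 639. -125.] [15.  39.2] 80.7
[320. 182.] 1195 [632. 144.] [32.5 38.3] 85.6
[ 83. 295.] 961 [535. 397.] [31.7 36.2] 79.3
```

```bash
python3 -c "
from plant import robot
print(robot.close_job())"
```

```text
the job is handed in; nothing more can be done
None
```

The job is handed in at about 43 s with all five parts placed: both flat packs are stacked within about 1 mm, the cell pack, heatsink and motor sit in their drawers' free spaces, and the dish has not moved, but I viewed 15 pictures, one over the limit of 14.

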